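Shut and latch the polisher case

ROBOT

A 7-joint arm with a two-finger parallel gripper is mounted at the origin on the work surface. World frame = base frame: x ahead of the robot, y to its left, z up, the work surface at z = 0. Lengths are in m, angles in rad, forces in N, time in s.
With the tool pointing down it reaches from about 0.4 to 0.85 m from the base axis. Payload 4.5 kg.
Tool frame: the origin (TCP) lies on the centre line of the jaws, within the pads' length; the fingertips stand 11 mm ahead of it and the grasp point (between the pads) lies 8 mm behind it; z points along the fingers, y is the line along which they close (so a half turn about z gives the same grasp; the last joint's range is limited). The gripper opens to 88 mm and grips with 3 to 60 N. Pads are 18 mm wide; open, the fingers measure 123 mm over their backs; the gripper's body (75 mm by 187 mm) begins 45 mm behind the grasp point.
Start: joints at [-1.131, 0.689, -0.195, 1.565, 0.157, 0.902, -0.215], TCP at [0.247, 0.574, 0.25] pointing down, gripper open.
Joint ranges: [-3.01, 3.01], [-0.46, 2.08], [-1.47, 1.51], [0.13, 2.56], [-1, 4.14], [0.04, 2.09], [-2.66, 2.66]. Speed limits (rad/s): [2.57, 2.57, 3.14, 3.14, 3.14, 3.14, 3.14].

INTERFACE

Orientations are given as a unit quaternion [x, y, z, w].
In Python, from plant import * gives the robot as it stands. The module is installed in compiled form; this text tells all that it offers.
- The arm moves only by the tool send_rows, never from a script. Its argument "motion" is a list of rows, each an object of numbers: "x", "y", "z": the shift along the tool's x, y, z in cm; "rx", "ry", "rz": the turn, a rotation vector about the tool's x, y, z in rad; "jaw": the finger opening in cm, from 0 to 8.81. In form: [{"x": .., "y": .., "z": .., "rx": .., "ry": .., "rz": .., "jaw": ..}, ...]. A call has exactly 5 rows; each row shifts and turns the commanded pose from where the row before left it, along the tool's axes as they then stand; what a row does not reach is not made up. A row lasts 1/10 s, in which the tool goes at most 50 mm and 8.59 degrees, less where a joint would pass 70% of its speed; a pose out of reach is approached as far as the arm can. A call is refused whole if a number of a shift passes 5 or a number of a turn 0.15, either way. A call with a gripper value outside its range is refused whole. The fingers move at their own pace and stop on an object; "grip_force" is the grip in N (left out, the last holds). Time passes only in rows, so rows that do not move let the fingers close, or fill a call up. It gives the time, the measured TCP pose, the force, the opening and the grip force at its end, in the units of the state.
- get_state(): the state, without advancing time (a new reading comes with each control period).
- snapshot(name): name is "scene" or "side" or "wrist"; returns a dict with "img" (480x640x3 uint8, red, green, blue), "vertical_fov" (degrees; the focal length in pixels is half the picture's height over the tangent of half this angle, whatever the lens; pixels are square), "cx", "cy" (the principal point, pixels), "D" ([k1, k2, p1, p2, k3] as OpenCV has them; the pictures are not rectified), "extrinsics" (4x4, takes a point from camera to world coordinates). Camera axes: x right, y up, looking along -z (the intrinsics and any distortion apply to the point x, -y, -z); pixel columns grow to the right and rows downward; lengths in m; the calibration is good to about 2 mm. A picture is of the moment at which its call begins. There is no depth.
- finish_job(): hands the job in; it is judged then, once.
The state is a dict: "clock": time; "q": joint angles; "qd": joint speeds; "joint_torque": joint torques, N m; "tool_pos": TCP position; "eef_rot": TCP orientation; "contact_force": force on the tool from outside, world axes, zero at the start; "moment": the same for the moment, N m; "opening": opening from 0.0 (shut) to 1.0 (fully open); "finger_force": force on a finger pad.
Only numpy, scipy, OpenCV 4.12 (cv2) and the standard library are available. Lean on these libraries where they do the work, as an engineer would, in place of code of your own. Each camera call takes 0.05 s, during which the arm holds its last target. There are 200 camera calls.

TASK

Close the polisher's case that stands open on the bench: with the fingertips push its lid over and all the way down, without slamming it, and then press both front latches in until they lie flat against it. Leave the latches as they are until the lid is shut, do not shove the case along the bench, and leave everything in and around it where it is; nothing is to be picked up.

Things in the scene. Friction and masses are not known exactly. Their poses are not given: they have to be found in the camera images.
- case: Mid-grey plastic clamshell case of a polisher, open, 250 mm deep (own x), 360 wide (own y), 120 high when shut (lower half 75). Loose on rubber feet, about 4 kg filled: some 20 N sideways slides it. Origin: centre of its underside, z up. Front at own x = -125 mm looks roughly to the robot's right (world -y); hinge at own x = +125 mm, on the robot's left. Own y points roughly towards the robot.
- lid (a joint): Lid angle, rad: 0 = shut; starts at 1.6 to 1.8, upright or leaning back. Lid 250 mm long from the hinge, 45 mm thick, 0.45 kg. Stiff hinge (0.8 N m friction): it stays where it is left; 4 to 7 N at its free edge moves it. To shut it, push on its outer face, which looks away from the contents (to the robot's left while open), follow it over, then press down from above.
- lid_hinge (a point): Point on the hinge axis, at the middle of the case's width: own x = +125 mm, y = 0, z = 75 mm in the case. The axis runs along the case's own y.
- lid_edge (a point): On the lid, at the middle of its width: the outer edge farthest from the hinge, 250 mm along the lid from the hinge axis and 45 mm outward (the outer face lies 45 mm outside the axis). Lid shut: front top edge of the case, 120 mm above the bench; lid upright: top of the lid, about 325 mm up.
- latch_a (a joint): Angle of the latch nearer the robot (own y = +95 mm of the case), rad: 0 = upright, flat against the front, hooked over the lid; starts folded out by 0.5 to 1.0. Black flap 42 mm wide, 7 thick, on a pin on the front wall of the lower half, 55 mm above the bench; it stands 57 mm above the pin, its free top end leaning out from the case. Stays where it is left (0.06 N m friction); 2 to 4 N towards the case folds it in.
- latch_a_press (a point): On the latch nearer the robot: middle of its outer face, 42 mm above its pin, where a fingertip presses. With the latch shut it lies 134.5 mm in front of the case's centre (own x = -134.5 mm) and 97 mm above the bench, 23 mm below the top of the shut lid.
- latch_b (a joint): Angle of the latch farther from the robot (own y = -95 mm of the case), rad: 0 = upright, flat against the front, hooked over the lid; starts folded out by 0.5 to 1.0. Black flap 42 mm wide, 7 thick, on a pin on the front wall of the lower half, 55 mm above the bench; it stands 57 mm above the pin, its free top end leaning out from the case. Stays where it is left (0.06 N m friction); 2 to 4 N towards the case folds it in.
- latch_b_press (a point): On the latch farther from the robot: middle of its outer face, 42 mm above its pin, where a fingertip presses. With the latch shut it lies 134.5 mm in front of the case's centre (own x = -134.5 mm) and 97 mm above the bench, 23 mm below the top of the shut lid.
- polisher: Small cordless polisher, black with an aluminium head, 265 mm long, 58 mm wide, 52 mm high, lying in the back half of the case along own y; loose, stays below the shut lid. Origin under its middle. Leave alone.
- pad_in_a: Round foam pad, 76 mm across, 26 mm thick, lying in the case's front pocket nearer the robot; loose. Origin under its centre. Leave alone.
- pad_in_b: The same kind of pad in the other front pocket, farther from the robot. Leave alone.
- tape_roll: Roll of masking tape lying flat on the bench in front of the case, between the two latches' ways: 80 mm across, 24 mm high. Origin under its centre. Leave alone.
- compound_tube: Squeeze tube of polishing compound standing on its cap behind the case (hinge side), about 50 mm wide, 153 mm tall. Origin under its centre. Leave alone.
- spray_bottle: Trigger spray bottle behind the case (hinge side): 68 mm across, 210 mm tall, the spray head 90 mm long. Origin under its centre. Leave alone.
- pad_brush: Pad-cleaning brush, 150 x 32 x 34 mm, lying on the bench on the front side of the case, towards the robot. Origin under its middle. Leave alone.
- battery: Black battery pack on the bench in front of the case, beyond the tape, 78 x 62 x 59 mm. Origin under its middle. Leave alone.
- pad_out: Larger foam pad, 130 mm across, 28 mm thick, lying on the bench behind the case (hinge side). Origin under its centre. Leave alone.

How it is judged:
By the outcome, as a careful person would: the job done as asked, in the order asked, and still so for the second after the job is handed in, with the robot touching nothing.
It also fails if it takes over 64 s, if anything falls off the work surface, if the arm or the gripper's body presses on something with over 40 N, if the wrist force passes 120 N, or if a joint passes its speed limit or range.

## Working session

There is one attempt and no reset: what is moved stays moved. The work goes in short steps, Python scripts to look and compute and a tool call to move; the robot and the scene stay as the last step left them, time stands still between calls to the robot, and variables do not carry over. Pictures are saved under pics/ and viewed, at most 10 in all, crops included, and the job is handed in when it is done.

Besides the shell and the picture viewer there is one more tool, called after "Emit:" as name(argument=value, ...) on one line, values as JSON. send_rows: Moves the arm, as the interface text tells. Its arguments: {"type":"object","properties":{"motion":{"type":"array"},"grip_force":{"type":"number"}},"required":["motion"]}

```bash
mkdir -p pics; cat > h.py <<'E'
from plant import *
import numpy as np, cv2
from scipy.spatial.transform import Rotation as R
def snap(n,f):
    s=snapshot(n); cv2.imwrite('pics/'+f,s['img'][:,:,::-1]); np.save('pics/'+f+'.npy',{k:s[k] for k in s if k!='img'},allow_pickle=True); return s
def load(f): return np.load('pics/'+f+'.npy',allow_pickle=True).item()
def K(s):
    f=240/np.tan(np.radians(s['vertical_fov'])/2); return np.array([[f,0,s['cx']],[0,f,s['cy']],[0,0,1.]])
def proj(s,P):
    E=np.array(s['extrinsics']); c=(np.atleast_2d(P)-E[:3,3])@E[:3,:3]*[1,-1,-1]
    return cv2.projectPoints(c,np.zeros(3),np.zeros(3),K(s),np.array(s['D'],float))[0][:,0]
def ray(s,uv,z):
    E=np.array(s['extrinsics']); n=cv2.undistortPoints(np.array(uv,float).reshape(-1,1,2),K(s),np.array(s['D'],float))[:,0]
    d=np.c_[n[:,0],-n[:,1],-np.ones(len(n))]@E[:3,:3].T
    return E[:3,3]+d*((z-E[2,3])/d[:,2])[:,None]
E
python3 - <<'E'
from h import *
for n in('scene','side'):
    s=snap(n,n+'1.png'); print(n,np.round(s['extrinsics'],3).tolist(),s['vertical_fov'])
s=get_state();print(s['clock'],s['tool_pos'],s['eef_rot'],s['contact_force'])
E
```

```text
scene [[-0.78, -0.518, 0.35, 0.805], [0.625, -0.633, 0.457, 0.378], [-0.015, 0.575, 0.818, 0.773], [0.0, 0.0, 0.0, 1.0]] 54.32100088252126
side [[0.995, 0.084, -0.056, 0.467], [-0.099, 0.707, -0.701, -0.819], [-0.019, 0.703, 0.711, 0.905], [0.0, 0.0, 0.0, 1.0]] 50.58662086458048
0.1 [0.24652917 0.5737261  0.24900115] [ 2.01465165e-01  9.79495334e-01 -8.16682895e-04 -1.06224067e-04] [-0.17762993 -0.32127289  0.09395489]
```

View pics/scene1.png

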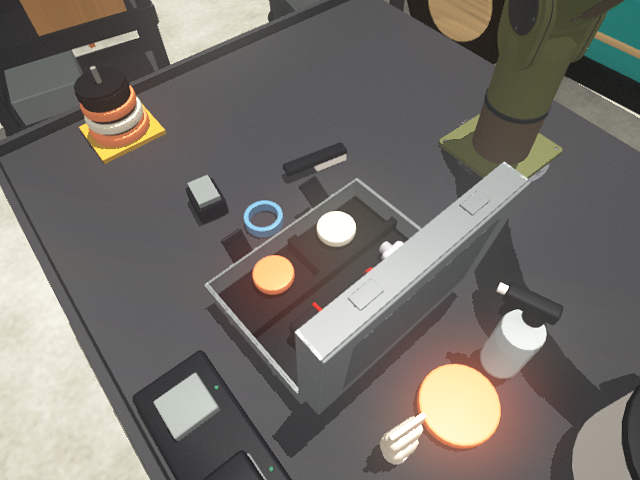

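View pics/side1.png

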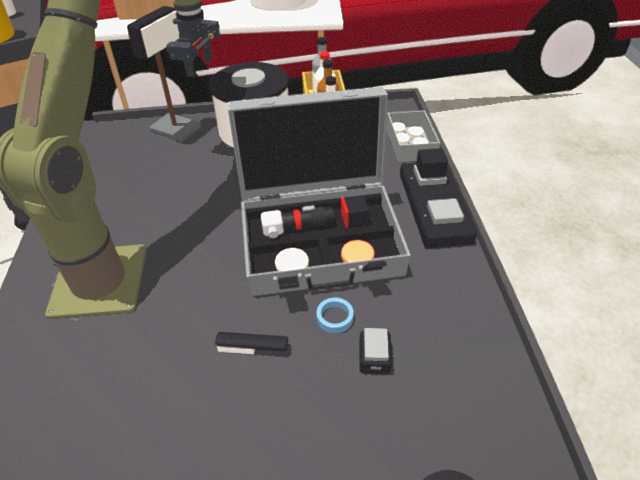

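The scene view shows the lid top at (506,165), (529,180), (322,358), (300,335) and the case rim at (357,181), (208,287). In the side view the front rim runs from (248,281) to (407,260) and the lid top from (231,104) to (384,94). I'll fit the case pose and lid angle to these.

```bash
cat >> h.py <<'E'
def case2w(p,P):
    x,y,th=p[:3]; c,s=np.cos(th),np.sin(th); P=np.atleast_2d(P)
    return np.c_[x+c*P[:,0]-s*P[:,1], y+s*P[:,0]+c*P[:,1], P[:,2]]
def lid(a,l,o,y): # point on lid in case coords
    return [.125-l*np.cos(a)+o*np.sin(a), y, .075+l*np.sin(a)+o*np.cos(a)]
def latch(a,h,t,y): # h above pin, t outward of inner face
    return [-.1275-h*np.sin(a)-t*np.cos(a),y,.055+h*np.cos(a)-t*np.sin(a)]
E
python3 - <<'E'
from h import *
from scipy.optimize import least_squares
A,B=load('scene1.png'),load('side1.png')
ob=[(A,[-.125,.18,.075],(357,181)),(A,[-.125,-.18,.075],(208,287)),
(A,('L',.25,.045,.18),(529,180)),(A,('L',.25,.045,-.18),(322,358)),(A,('L',.25,0,.18),(506,165)),(A,('L',.25,0,-.18),(300,335)),
(B,[-.125,.18,.075],(248,281)),(B,[-.125,-.18,.075],(407,260)),(B,('L',.25,0,.18),(231,104)),(B,('L',.25,0,-.18),(384,94))]
def f(p):
    return np.concatenate([ (proj(c,case2w(p,lid(p[3],*q[1:]) if q[0]=='L' else q))[0]-uv) for c,q,uv in ob])
r=least_squares(f,[.5,.3,1.5,1.7],loss='soft_l1',f_scale=3); p=r.x; print(p.round(4)); print(f(p).reshape(-1,2).round(1).tolist()); np.save('p.npy',p)
for n,q in dict(hinge=lid(p[3],0,0,0),edge=lid(p[3],.25,.045,0),la=[-.1345,.095,.097],lb=[-.1345,-.095,.097]).items(): print(n,case2w(p,[q]).round(3))
print('tape',ray(A,[(263,219)],.024),'tube/hand',ray(A,[(402,440)],.1),'bottle',ray(A,[(523,333)],.15),'bott head',ray(A,[(500,289),(558,310)],.2),'pad',ray(A,[(458,405)],.028),'battery',ray(A,[(204,191)],.059),'brush',ray(A,[(285,168),(347,155)],.034))
import cv2
a=cv2.imread('pics/side1.png')[60:360,200:440]; b=cv2.imread('pics/scene1.png')[150:400,190:540]
cv2.imwrite('pics/c1.png',cv2.resize(a,(480,600),interpolation=3)) 
s=snap('wrist','wrist1.png')
E
```

```text
[0.5393 0.0482 1.6278 1.6362]
[[0.0, -1.9], [-1.7, -1.8], [3.6, 1.4], [2.7, 6.9], [-1.6, -3.8], [-4.4, -2.4], [-1.0, -5.6], [1.3, -5.7], [-4.0, 6.3], [2.6, 0.5]]
hinge [[0.532 0.173 0.075]]
edge [[0.529 0.234 0.322]]
la [[ 0.452 -0.091  0.097]]
lb [[ 0.642 -0.081  0.097]]
tape [[ 0.55245221 -0.15959518  0.024     ]] tube/hand [[0.64562035 0.32723895 0.1       ]] bottle [[0.42369284 0.33596059 0.15      ]] bott head [[0.42594846 0.27761784 0.2       ]
 [0.39055406 0.34853192 0.2       ]] pad [[0.52499464 0.33956867 0.028     ]] battery [[ 0.61665647 -0.27012377  0.059     ]] brush [[ 0.44016396 -0.23771673  0.034     ]
 [ 0.31122403 -0.18227839  0.034     ]]
```

View pics/c1.png

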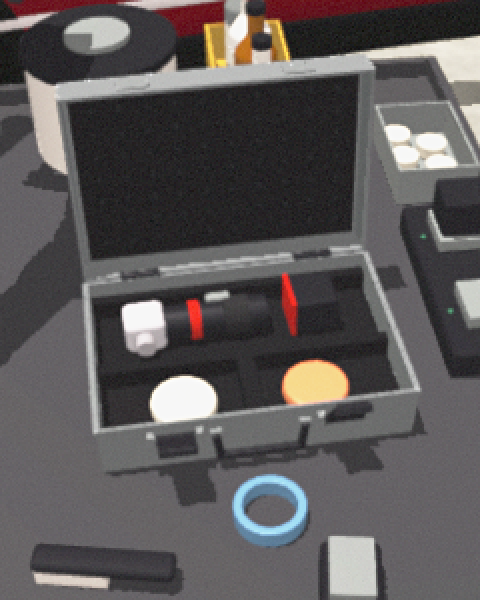

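View pics/wrist1.png

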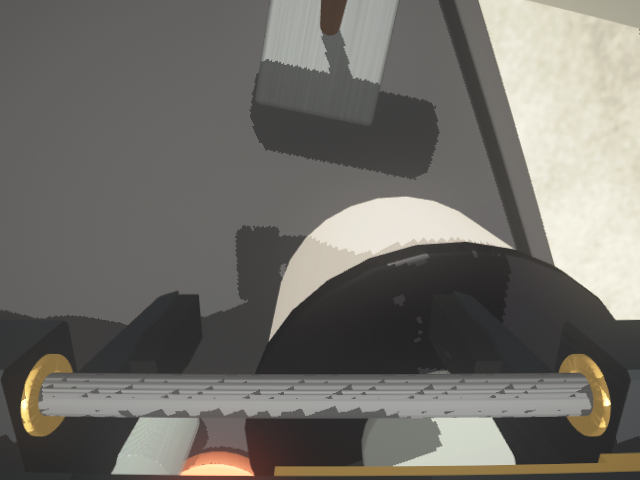

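The crop shows the case's front rim at side pixels (249,276) and (409,255), with the lid's outer top edge at (228.5,104) and (386,88.5). Both latches lean out. The wrist view shows only clutter beyond the bench area, so I'm refitting with the better pixels.

```bash
python3 - <<'E'
from h import *
from scipy.optimize import least_squares
A,B=load('scene1.png'),load('side1.png')
ob=[(A,[-.125,.18,.075],(357,181)),(A,[-.125,-.18,.075],(208,287)),
(A,('L',.25,.045,.18),(529,180)),(A,('L',.25,.045,-.18),(322,358)),(A,('L',.25,0,.18),(506,165)),(A,('L',.25,0,-.18),(300,335)),
(B,[-.125,.18,.075],(249,276)),(B,[-.125,-.18,.075],(409,255)),(B,('L',.25,.045,.18),(228.5,104)),(B,('L',.25,.045,-.18),(386,88.5))]
def f(p):
    return np.concatenate([ (proj(c,case2w(p,lid(p[3],*q[1:]) if q[0]=='L' else q))[0]-uv) for c,q,uv in ob])
r=least_squares(f,[.5,.3,1.5,1.7],loss='soft_l1',f_scale=3); p=r.x; print(p.round(4)); print(f(p).reshape(-1,2).round(1).tolist()); np.save('p.npy',p)
for n,q in dict(hinge=lid(p[3],0,0,0),edge=lid(p[3],.25,.045,0),la=[-.1345,.095,.097],lb=[-.1345,-.095,.097]).items(): print(n,case2w(p,[q]).round(3))
for z in (.22,): print('tool y of plane at lid', R.from_quat(get_state()['eef_rot']).as_matrix().round(3).tolist())
E
```

```text
[0.5407 0.0498 1.6287 1.6257]
[[-0.1, -1.2], [-1.9, -0.6], [2.4, 1.0], [1.1, 6.8], [-2.9, -3.9], [-6.0, -2.3], [-1.3, -1.2], [-0.3, -1.3], [-1.3, -2.8], [-3.7, -2.4]]
hinge [[0.533 0.175 0.075]]
edge [[0.53  0.233 0.322]]
la [[ 0.454 -0.09   0.097]]
lb [[ 0.643 -0.079  0.097]]
tool y of plane at lid [[-0.919, 0.395, -0.0], [0.395, 0.919, -0.001], [-0.0, -0.001, -1.0]]
```

Emit:
send_rows(motion=[{"z": -2, "rz": 0.14, "jaw": 0}, {"z": -2, "rz": 0.14, "jaw": 0}, {"z": -2, "rz": 0.14, "jaw": 0}, {"z": -1, "rz": 0.14, "jaw": 0}, {"z": -1, "rz": 0.14, "jaw": 0}])

```text
schema error: expected keys x, y, z, rx, ry, rz, jaw
```

Emit:
send_rows(motion=[{"rz": 0.14, "jaw": 0}, {"rz": 0.14, "jaw": 0}, {"rz": 0.126, "jaw": 0}, {"jaw": 0}, {"jaw": 0}])

```text
schema error: expected keys x, y, z, rx, ry, rz, jaw
```

```bash
cat >> h.py <<'E'
def rep(tgt=None):
    s=get_state(); p=np.load('p.npy'); M=R.from_quat(s['eef_rot']).as_matrix(); c,n=np.cos(p[2]),np.sin(p[2])
    d=s['tool_pos']-[p[0],p[1],0]; own=np.array([c*d[0]+n*d[1],-n*d[0]+c*d[1],d[2]])
    print('t',round(s['clock'],2),'own mm',(own*1000).round(1),'F own',np.round([c*s['contact_force'][0]+n*s['contact_force'][1],-n*s['contact_force'][0]+c*s['contact_force'][1],s['contact_force'][2]],1),'open',s['opening'])
    W=np.array([[c,n,0],[n,-c,0],[0,0,-1.]]).T
    W=np.array([[c,n,0],[n,-c,0],[0,0,-1]]).T
    print('rotvec to go',R.from_matrix(M.T@W).as_rotvec().round(3))
    if tgt is not None: print('cm to go in tool',(M.T@(case2w(p,tgt)[0]-s['tool_pos'])*100).round(2))
E
python3 -c "
from h import *
rep([.218,0,.303])"
```

```text
t 0.15 own mm [540.2 263.3 249.1] F own [-0.3  0.7  0.7] open 1.0036647999958255
rotvec to go [-1.000e-03  1.000e-03  1.107e+00]
cm to go in tool [-37.96 -17.05  -5.36]
```

Emit:
send_rows(motion=[{"x": 0, "y": 0, "z": -2, "rx": 0, "ry": 0, "rz": 0.14, "jaw": 0}, {"x": 0, "y": 0, "z": -2, "rx": 0, "ry": 0, "rz": 0.14, "jaw": 0}, {"x": 0, "y": 0, "z": -2, "rx": 0, "ry": 0, "rz": 0.14, "jaw": 0}, {"x": 0, "y": 0, "z": -1, "rx": 0, "ry": 0, "rz": 0.14, "jaw": 0}, {"x": 0, "y": 0, "z": -1, "rx": 0, "ry": 0, "rz": 0.14, "jaw": 0}])

```text
clock: 0.65
tool_pos: [0.2466, 0.5742, 0.3302]
eef_rot: [0.528, 0.85, 0.0, -0.0]
contact_force: [0.6, -0.3, -0.4]
opening: 0.57
finger_force: 0.0
```

Emit:
send_rows(motion=[{"x": 0, "y": 0, "z": 0, "rx": 0, "ry": 0, "rz": 0.14, "jaw": 0}, {"x": 0, "y": 0, "z": 0, "rx": 0, "ry": 0, "rz": 0.14, "jaw": 0}, {"x": 0, "y": 0, "z": 0, "rx": 0, "ry": 0, "rz": 0.127, "jaw": 0}, {"x": 0, "y": 0, "z": 0, "rx": 0, "ry": 0, "rz": 0, "jaw": 0}, {"x": 0, "y": 0, "z": 0, "rx": 0, "ry": 0, "rz": 0, "jaw": 0}])

```text
clock: 1.15
tool_pos: [0.2465, 0.5741, 0.3295]
eef_rot: [0.685, 0.728, -0.0, 0.0]
contact_force: [0.9, -0.4, -0.7]
opening: 0.111
finger_force: 0.0
```

```bash
python3 -c "
from h import *
rep([.218,0,.303])"
```

```text
t 1.15 own mm [540.5 263.4 329.5] F own [-0.4 -0.9 -0.7] open 0.11086716453639968
rotvec to go [-0.     0.001  0.003]
cm to go in tool [-32.34  26.23   2.66]
```

Emit:
send_rows(motion=[{"x": -2, "y": 1.8, "z": 0, "rx": 0, "ry": 0, "rz": 0, "jaw": 0}, {"x": -3, "y": 2.7, "z": 0, "rx": 0, "ry": 0, "rz": 0, "jaw": 0}, {"x": -3, "y": 2.7, "z": 0, "rx": 0, "ry": 0, "rz": 0, "jaw": 0}, {"x": -3, "y": 2.7, "z": 0, "rx": 0, "ry": 0, "rz": 0, "jaw": 0}, {"x": -3, "y": 2.7, "z": 0, "rx": 0, "ry": 0, "rz": 0, "jaw": 0}])

```text
clock: 1.65
tool_pos: [0.3816, 0.4405, 0.3297]
eef_rot: [0.685, 0.728, 0.0, -0.0]
contact_force: [1.6, 0.7, -0.5]
opening: 0.006
finger_force: 0.0
```

Emit:
send_rows(motion=[{"x": -3, "y": 2.7, "z": 0, "rx": 0, "ry": 0, "rz": 0, "jaw": 0}, {"x": -3, "y": 2.7, "z": 0, "rx": 0, "ry": 0, "rz": 0, "jaw": 0}, {"x": -3, "y": 2.7, "z": 0, "rx": 0, "ry": 0, "rz": 0, "jaw": 0}, {"x": -3, "y": 2.7, "z": 0, "rx": 0, "ry": 0, "rz": 0, "jaw": 0}, {"x": -3, "y": 2.7, "z": 0, "rx": 0, "ry": 0, "rz": 0, "jaw": 0}])

```text
clock: 2.15
tool_pos: [0.5251, 0.2986, 0.3297]
eef_rot: [0.685, 0.728, 0.0, -0.0]
contact_force: [-0.3, -0.0, -0.9]
opening: 0.006
finger_force: 0.0
```

Emit:
send_rows(motion=[{"x": -1, "y": 0, "z": 0.6, "rx": 0, "ry": 0, "rz": 0, "jaw": 0}, {"x": -1, "y": 0, "z": 1, "rx": 0, "ry": 0, "rz": 0, "jaw": 0}, {"x": -0.5, "y": 0, "z": 1, "rx": 0, "ry": 0, "rz": 0, "jaw": 0}, {"x": 0, "y": 0, "z": 0, "rx": 0, "ry": 0, "rz": 0, "jaw": 0}, {"x": 0, "y": 0, "z": 0, "rx": 0, "ry": 0, "rz": 0, "jaw": 0}])

```text
clock: 2.65
tool_pos: [0.525, 0.2759, 0.3036]
eef_rot: [0.686, 0.728, -0.0, -0.0]
contact_force: [0.2, -0.4, 0.4]
opening: 0.004
finger_force: 0.0
```

```bash
python3 -c "
from h import *
rep([.218,0,.303]); snap('scene','s2.png')
p=np.load('p.npy')
prev=None
for a in np.r_[p[3],np.arange(1.5,-.01,-.1)]:
    q=np.array(lid(a,.22,.045,0)); t=q+[.009*np.sin(min(a,1.57)),0,.011]   # corner of tip
    print(round(a,2),(t*1000).round(),None if prev is None else ((t-prev)*100).round(2)); prev=t"
```

```text
t 2.65 own mm [226.6   2.6 303.6] F own [-0.4 -0.1  0.4] open 0.0042096256418306935
rotvec to go [-0.001 -0.001  0.002]
cm to go in tool [-0.86  0.26  0.06]
1.63 [191.   0. 303.] None
1.5 [163.   0. 309.] [-2.77  0.    0.54]
1.4 [141.   0. 310.] [-2.25  0.    0.18]
1.3 [118.   0. 310.] [-2.26  0.   -0.04]
1.2 [ 96.   0. 307.] [-2.26  0.   -0.27]
1.1 [ 73.   0. 302.] [-2.23  0.   -0.49]
1.0 [ 52.   0. 295.] [-2.18  0.   -0.7 ]
0.9 [ 31.   0. 286.] [-2.1   0.   -0.91]
0.8 [ 10.   0. 275.] [-2.01  0.   -1.11]
0.7 [ -8.   0. 262.] [-1.89  0.   -1.3 ]
0.6 [-26.   0. 247.] [-1.76  0.   -1.48]
0.5 [-42.   0. 231.] [-1.61  0.   -1.64]
0.4 [-57.   0. 213.] [-1.44  0.   -1.78]
0.3 [-69.   0. 194.] [-1.26  0.   -1.91]
0.2 [-80.   0. 174.] [-1.07  0.   -2.02]
0.1 [-89.   0. 153.] [-0.86  0.   -2.11]
-0.0 [-95.   0. 131.] [-0.65  0.   -2.17]
```

View pics/s2.png

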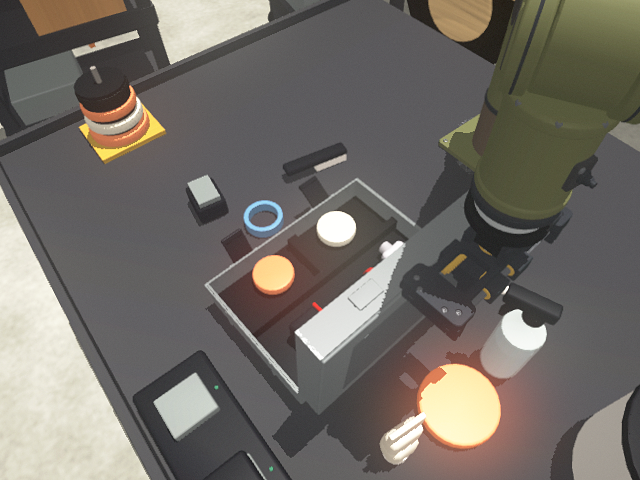

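The gripper stands behind the lid near mid-width, with its fingers around (405,375), clear of the bottle and pad. Pushing now.

Emit:
send_rows(motion=[{"x": -0.7, "y": 0, "z": 0, "rx": 0, "ry": 0, "rz": 0, "jaw": 0}, {"x": -0.7, "y": 0, "z": 0, "rx": 0, "ry": 0, "rz": 0, "jaw": 0}, {"x": -0.7, "y": 0, "z": 0, "rx": 0, "ry": 0, "rz": 0, "jaw": 0}, {"x": -0.7, "y": 0, "z": 0, "rx": 0, "ry": 0, "rz": 0, "jaw": 0}, {"x": -0.7, "y": 0, "z": 0, "rx": 0, "ry": 0, "rz": 0, "jaw": 0}])

```text
clock: 3.2
tool_pos: [0.5277, 0.2407, 0.3043]
eef_rot: [0.686, 0.727, 0.001, -0.001]
contact_force: [-1.3, 5.0, 3.7]
opening: 0.006
finger_force: 2.6
```

Emit:
send_rows(motion=[{"x": -0.7, "y": 0, "z": -0.1, "rx": 0, "ry": 0, "rz": 0, "jaw": 0}, {"x": -0.7, "y": 0, "z": -0.1, "rx": 0, "ry": 0, "rz": 0, "jaw": 0}, {"x": -0.7, "y": 0, "z": -0.1, "rx": 0, "ry": 0, "rz": 0, "jaw": 0}, {"x": -0.7, "y": 0, "z": -0.1, "rx": 0, "ry": 0, "rz": 0, "jaw": 0}, {"x": -0.7, "y": 0, "z": -0.1, "rx": 0, "ry": 0, "rz": 0, "jaw": 0}])

```text
clock: 3.7
tool_pos: [0.5299, 0.2052, 0.3092]
eef_rot: [0.686, 0.727, 0.001, -0.0]
contact_force: [-0.2, 5.1, 4.1]
opening: 0.008
finger_force: 2.5
```

```bash
python3 -c "
from h import *
rep([.118,0,.31])"
```

```text
t 3.7 own mm [155.7   1.8 309.2] F own [ 5.1 -0.1  4.1] open 0.008133273151450723
rotvec to go [ 0.001 -0.001  0.001]
cm to go in tool [-3.77  0.18 -0.08]
```

Emit:
send_rows(motion=[{"x": -1, "y": 0, "z": 0, "rx": 0, "ry": 0, "rz": 0, "jaw": 0}, {"x": -1, "y": 0, "z": 0, "rx": 0, "ry": 0, "rz": 0, "jaw": 0}, {"x": -1, "y": 0, "z": 0, "rx": 0, "ry": 0, "rz": 0, "jaw": 0}, {"x": -1, "y": 0, "z": 0, "rx": 0, "ry": 0, "rz": 0, "jaw": 0}, {"x": -1, "y": 0, "z": 0.1, "rx": 0, "ry": 0, "rz": 0, "jaw": 0}])

```text
clock: 4.2
tool_pos: [0.5327, 0.1538, 0.3075]
eef_rot: [0.686, 0.727, -0.0, 0.0]
contact_force: [1.6, 3.8, 2.9]
opening: 0.009
finger_force: 2.0
```

Emit:
send_rows(motion=[{"x": -1, "y": 0, "z": 0.1, "rx": 0, "ry": 0, "rz": 0, "jaw": 0}, {"x": -1, "y": 0, "z": 0.2, "rx": 0, "ry": 0, "rz": 0, "jaw": 0}, {"x": -1, "y": 0, "z": 0.2, "rx": 0, "ry": 0, "rz": 0, "jaw": 0}, {"x": -1, "y": 0, "z": 0.3, "rx": 0, "ry": 0, "rz": 0, "jaw": 0}, {"x": -1, "y": 0, "z": 0.4, "rx": 0, "ry": 0, "rz": 0, "jaw": 0}])

```text
clock: 4.7
tool_pos: [0.5354, 0.104, 0.2955]
eef_rot: [0.686, 0.727, -0.0, 0.0]
contact_force: [0.8, 2.3, 2.9]
opening: 0.006
finger_force: 1.8
```

```bash
python3 -c "
from h import *
rep([.01,0,.275])"
```

```text
t 4.7 own mm [ 54.4   2.2 295.5] F own [ 2.3 -0.9  2.9] open 0.0064491504652061694
rotvec to go [-0.  0. -0.]
cm to go in tool [-4.44  0.22  2.05]
```

Emit:
send_rows(motion=[{"x": -0.9, "y": 0, "z": 0.4, "rx": 0, "ry": 0, "rz": 0, "jaw": 0}, {"x": -0.9, "y": 0, "z": 0.4, "rx": 0, "ry": 0, "rz": 0, "jaw": 0}, {"x": -0.9, "y": 0, "z": 0.4, "rx": 0, "ry": 0, "rz": 0, "jaw": 0}, {"x": -0.9, "y": 0, "z": 0.4, "rx": 0, "ry": 0, "rz": 0, "jaw": 0}, {"x": -0.9, "y": 0, "z": 0.5, "rx": 0, "ry": 0, "rz": 0, "jaw": 0}])

```text
clock: 5.2
tool_pos: [0.5377, 0.0599, 0.2741]
eef_rot: [0.686, 0.727, -0.0, -0.0]
contact_force: [0.5, 2.2, -0.6]
opening: 0.004
finger_force: 1.1
```

Emit:
send_rows(motion=[{"x": -0.7, "y": 0, "z": 0.5, "rx": 0, "ry": 0, "rz": 0, "jaw": 0}, {"x": -0.7, "y": 0, "z": 0.5, "rx": 0, "ry": 0, "rz": 0, "jaw": 0}, {"x": -0.7, "y": 0, "z": 0.5, "rx": 0, "ry": 0, "rz": 0, "jaw": 0}, {"x": -0.7, "y": 0, "z": 0.6, "rx": 0, "ry": 0, "rz": 0, "jaw": 0}, {"x": -0.7, "y": 0, "z": 0.6, "rx": 0, "ry": 0, "rz": 0, "jaw": 0}])

```text
clock: 5.7
tool_pos: [0.5397, 0.025, 0.247]
eef_rot: [0.686, 0.727, -0.0, -0.0]
contact_force: [0.3, 1.9, 1.7]
opening: 0.005
finger_force: 0.9
```

```bash
python3 -c "
from h import *
rep([-.057,0,.213])"
```

```text
t 5.7 own mm [-24.8   2.4 247. ] F own [ 1.9 -0.4  1.7] open 0.0049973086479381396
rotvec to go [-0.001 -0.     0.   ]
cm to go in tool [-3.22  0.24  3.4 ]
```

Emit:
send_rows(motion=[{"x": -0.7, "y": 0, "z": 0.6, "rx": 0, "ry": 0, "rz": 0, "jaw": 0}, {"x": -0.6, "y": 0, "z": 0.7, "rx": 0, "ry": 0, "rz": 0, "jaw": 0}, {"x": -0.6, "y": 0, "z": 0.7, "rx": 0, "ry": 0, "rz": 0, "jaw": 0}, {"x": -0.6, "y": 0, "z": 0.7, "rx": 0, "ry": 0, "rz": 0, "jaw": 0}, {"x": -0.6, "y": 0, "z": 0.7, "rx": 0, "ry": 0, "rz": 0, "jaw": 0}])

```text
clock: 6.2
tool_pos: [0.5417, -0.0061, 0.213]
eef_rot: [0.686, 0.727, -0.0, -0.0]
contact_force: [-0.7, 2.2, 0.4]
opening: 0.005
finger_force: 0.7
```

Emit:
send_rows(motion=[{"x": -0.4, "y": 0, "z": 0.6, "rx": 0, "ry": 0, "rz": 0, "jaw": 0}, {"x": -0.4, "y": 0, "z": 0.6, "rx": 0, "ry": 0, "rz": 0, "jaw": 0}, {"x": -0.3, "y": 0, "z": 0.6, "rx": 0, "ry": 0, "rz": 0, "jaw": 0}, {"x": -0.3, "y": 0, "z": 0.6, "rx": 0, "ry": 0, "rz": 0, "jaw": 0}, {"x": -0.3, "y": 0, "z": 0.5, "rx": 0, "ry": 0, "rz": 0, "jaw": 0}])

```text
clock: 6.7
tool_pos: [0.5427, -0.023, 0.1842]
eef_rot: [0.686, 0.727, -0.0, -0.0]
contact_force: [0.2, 1.4, 1.4]
opening: 0.005
finger_force: 0.7
```

```bash
python3 -c "
from h import *
rep([-.095,0,.131])"
```

```text
t 6.7 own mm [-72.8   2.2 184.2] F own [ 1.3 -0.3  1.4] open 0.005444961041762803
rotvec to go [-0.  0. -0.]
cm to go in tool [-2.22  0.22  5.32]
```

Emit:
send_rows(motion=[{"x": -0.2, "y": 0, "z": 0.4, "rx": 0, "ry": 0, "rz": 0, "jaw": 0}, {"x": -0.2, "y": 0, "z": 0.4, "rx": 0, "ry": 0, "rz": 0, "jaw": 0}, {"x": -0.2, "y": 0, "z": 0.4, "rx": 0, "ry": 0, "rz": 0, "jaw": 0}, {"x": -0.2, "y": 0, "z": 0.4, "rx": 0, "ry": 0, "rz": 0, "jaw": 0}, {"x": -0.2, "y": 0, "z": 0.4, "rx": 0, "ry": 0, "rz": 0, "jaw": 0}])

```text
clock: 7.2
tool_pos: [0.5437, -0.0325, 0.1645]
eef_rot: [0.686, 0.727, 0.0, 0.0]
contact_force: [0.1, 0.4, 1.8]
opening: 0.004
finger_force: 0.6
```

Emit:
send_rows(motion=[{"x": -0.1, "y": 0, "z": 0.4, "rx": 0, "ry": 0, "rz": 0, "jaw": 0}, {"x": -0.1, "y": 0, "z": 0.4, "rx": 0, "ry": 0, "rz": 0, "jaw": 0}, {"x": -0.1, "y": 0, "z": 0.3, "rx": 0, "ry": 0, "rz": 0, "jaw": 0}, {"x": -0.1, "y": 0, "z": 0.3, "rx": 0, "ry": 0, "rz": 0, "jaw": 0}, {"x": -0.1, "y": 0, "z": 0.3, "rx": 0, "ry": 0, "rz": 0, "jaw": 0}])

```text
clock: 7.7
tool_pos: [0.5439, -0.0379, 0.1476]
eef_rot: [0.686, 0.727, 0.0, 0.0]
contact_force: [0.3, -0.8, 2.1]
opening: 0.006
finger_force: 0.7
```

Emit:
send_rows(motion=[{"x": -0.1, "y": 0, "z": 0.2, "rx": 0, "ry": 0, "rz": 0, "jaw": 0}, {"x": -0.1, "y": 0, "z": 0.2, "rx": 0, "ry": 0, "rz": 0, "jaw": 0}, {"x": -0.1, "y": 0, "z": 0.2, "rx": 0, "ry": 0, "rz": 0, "jaw": 0}, {"x": -0.1, "y": 0, "z": 0.2, "rx": 0, "ry": 0, "rz": 0, "jaw": 0}, {"x": 0, "y": 0, "z": 0.2, "rx": 0, "ry": 0, "rz": 0, "jaw": 0}])

```text
clock: 8.2
tool_pos: [0.5437, -0.0417, 0.1375]
eef_rot: [0.686, 0.727, -0.0, -0.0]
contact_force: [0.8, -0.5, 1.5]
opening: 0.001
finger_force: 0.6
```

```bash
python3 -c "
from h import *
rep([-.095,0,.131])"
```

```text
t 8.2 own mm [-91.5   2.3 137.5] F own [-0.5 -0.7  1.5] open 0.0007928617227964262
rotvec to go [-0.  0.  0.]
cm to go in tool [-0.35  0.23  0.65]
```

Emit:
send_rows(motion=[{"x": 0, "y": 0, "z": 0.15, "rx": 0, "ry": 0, "rz": 0, "jaw": 0}, {"x": 0, "y": 0, "z": 0.15, "rx": 0, "ry": 0, "rz": 0, "jaw": 0}, {"x": 0, "y": 0, "z": 0.15, "rx": 0, "ry": 0, "rz": 0, "jaw": 0}, {"x": 0, "y": 0, "z": 0.1, "rx": 0, "ry": 0, "rz": 0, "jaw": 0}, {"x": 0, "y": 0, "z": 0.1, "rx": 0, "ry": 0, "rz": 0, "jaw": 0}])

```text
clock: 8.7
tool_pos: [0.5439, -0.0417, 0.1314]
eef_rot: [0.686, 0.727, -0.0, 0.0]
contact_force: [-2.3, -0.7, 14.3]
opening: 0.004
finger_force: 7.0
```

Emit:
send_rows(motion=[{"x": 0, "y": 0, "z": 0.1, "rx": 0, "ry": 0, "rz": 0, "jaw": 0}, {"x": 0, "y": 0, "z": 0.1, "rx": 0, "ry": 0, "rz": 0, "jaw": 0}, {"x": 0, "y": 0, "z": 0.1, "rx": 0, "ry": 0, "rz": 0, "jaw": 0}, {"x": 0, "y": 0, "z": 0, "rx": 0, "ry": 0, "rz": 0, "jaw": 0}, {"x": 0, "y": 0, "z": 0, "rx": 0, "ry": 0, "rz": 0, "jaw": 0}])

```text
clock: 9.2
tool_pos: [0.5439, -0.0417, 0.1313]
eef_rot: [0.686, 0.727, 0.0, 0.0]
contact_force: [-6.8, 0.3, 29.7]
opening: 0.002
finger_force: 14.7
```

The lid is shut: the tip sits at 120 mm and the press reached 30 N. Now I'll go round to the front of latch a.

Emit:
send_rows(motion=[{"x": 0, "y": 0, "z": -0.5, "rx": 0, "ry": 0, "rz": 0, "jaw": 0}, {"x": 0, "y": 0, "z": -1, "rx": 0, "ry": 0, "rz": 0, "jaw": 0}, {"x": 0, "y": 0, "z": -2, "rx": 0, "ry": 0, "rz": 0, "jaw": 0}, {"x": -1, "y": -1, "z": -2, "rx": 0, "ry": 0, "rz": 0, "jaw": 0}, {"x": -2, "y": -1, "z": -0.5, "rx": 0, "ry": 0, "rz": 0, "jaw": 0}])

```text
clock: 9.7
tool_pos: [0.5268, -0.0708, 0.19]
eef_rot: [0.685, 0.729, 0.002, 0.001]
contact_force: [0.1, -0.8, 0.0]
opening: 0.003
finger_force: 0.0
```

Emit:
send_rows(motion=[{"x": -2.5, "y": -1.5, "z": 0, "rx": 0, "ry": 0, "rz": 0, "jaw": 0}, {"x": -2.5, "y": -1.5, "z": 0, "rx": 0, "ry": 0, "rz": 0, "jaw": 0}, {"x": -2.5, "y": -1.5, "z": 0, "rx": 0, "ry": 0, "rz": 0, "jaw": 0}, {"x": -2, "y": -1.5, "z": 0, "rx": 0, "ry": 0, "rz": 0, "jaw": 0}, {"x": -1, "y": -1.5, "z": 0, "rx": 0, "ry": 0, "rz": 0, "jaw": 0}])

```text
clock: 10.2
tool_pos: [0.4563, -0.1838, 0.1883]
eef_rot: [0.687, 0.727, -0.0, 0.0]
contact_force: [-1.0, -0.7, -1.3]
opening: 0.005
finger_force: 0.0
```

```bash
python3 -c "
from h import *
rep([-.225,.095,.081]); snap('scene','s3.png')"
```

```text
t 10.2 own mm [-228.3   97.8  188.3] F own [-0.7  1.1 -1.3] open 0.005105369276397287
rotvec to go [ 0.     0.001 -0.002]
cm to go in tool [ 0.34  0.28 10.73]
```

View pics/s3.png

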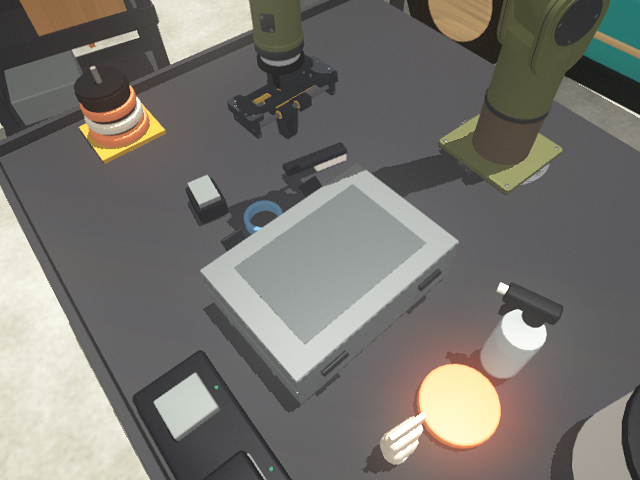

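The lid is flat and shut, with its top corners at (360,170), (202,272), (458,242). The gripper is out in front of latch a, and the tape, brush and battery haven't moved. Descending.

Emit:
send_rows(motion=[{"x": 0, "y": 0, "z": 2.5, "rx": 0, "ry": 0, "rz": 0, "jaw": 0}, {"x": 0, "y": 0.2, "z": 2.5, "rx": 0, "ry": 0, "rz": 0, "jaw": 0}, {"x": 0, "y": 0, "z": 2.5, "rx": 0, "ry": 0, "rz": 0, "jaw": 0}, {"x": 0, "y": 0, "z": 2, "rx": 0, "ry": 0, "rz": 0, "jaw": 0}, {"x": 0, "y": 0, "z": 1, "rx": 0, "ry": 0, "rz": 0, "jaw": 0}])

```text
clock: 10.75
tool_pos: [0.4589, -0.1806, 0.0817]
eef_rot: [0.686, 0.728, -0.0, -0.001]
contact_force: [0.1, -0.2, -0.2]
opening: 0.003
finger_force: 0.0
```

Emit:
send_rows(motion=[{"x": 0.8, "y": 0, "z": 0, "rx": 0, "ry": 0, "rz": 0, "jaw": 0}, {"x": 0.8, "y": 0, "z": 0, "rx": 0, "ry": 0, "rz": 0, "jaw": 0}, {"x": 0.8, "y": 0, "z": 0, "rx": 0, "ry": 0, "rz": 0, "jaw": 0}, {"x": 0.8, "y": 0, "z": 0, "rx": 0, "ry": 0, "rz": 0, "jaw": 0}, {"x": 0.8, "y": 0, "z": 0, "rx": 0, "ry": 0, "rz": 0, "jaw": 0}])

```text
clock: 11.25
tool_pos: [0.4579, -0.1474, 0.085]
eef_rot: [0.688, 0.725, -0.001, 0.005]
contact_force: [-2.0, -26.0, 16.7]
opening: 0.006
finger_force: 13.1
```

```bash
python3 -c "
from h import *
rep([-.1345-.009,.095,.081])"
```

```text
t 11.25 own mm [-192.1   94.1   85. ] F own [-25.9   3.5  16.7] open 0.005652952678407579
rotvec to go [ 0.005  0.009 -0.006]
cm to go in tool [ 4.87 -0.12  0.36]
```

The latch jammed end-on: the force runs along the latch at about 1 rad. I'll back off, check whether the case shifted, then push in along an upward arc instead.

Emit:
send_rows(motion=[{"x": -0.8, "y": 0, "z": 0, "rx": 0, "ry": 0, "rz": 0, "jaw": 0}, {"x": -0.8, "y": 0, "z": 0, "rx": 0, "ry": 0, "rz": 0, "jaw": 0}, {"x": -1, "y": 0, "z": 0, "rx": 0, "ry": 0, "rz": 0, "jaw": 0}, {"x": 0, "y": 0, "z": 1, "rx": 0, "ry": 0, "rz": 0, "jaw": 0}, {"x": 0, "y": 0, "z": 1, "rx": 0, "ry": 0, "rz": 0, "jaw": 0}])

```text
clock: 11.75
tool_pos: [0.4582, -0.1675, 0.0624]
eef_rot: [0.686, 0.727, 0.0, -0.0]
contact_force: [0.5, 0.9, 0.3]
opening: 0.005
finger_force: 0.0
```

```bash
python3 - <<'E'
from h import *
rep([-.225,.095,.06]); s=snap('scene','s4.png'); b=snap('side','d4.png')
a=cv2.imread('pics/s3.png'); c=cv2.imread('pics/s4.png')
# shift of the lid's far part between the two pictures
g=[cv2.cvtColor(i[270:400,250:460],cv2.COLOR_BGR2GRAY).astype(np.float32) for i in(a,c)]
print('shift px',cv2.phaseCorrelate(g[0],g[1],cv2.createHanningWindow((210,130),cv2.CV_32F)))
p=np.load('p.npy'); print('px per cm own x',(proj(s,case2w(p,[[.01,0,.12]]))-proj(s,case2w(p,[[0,0,.12]]))))
print('pred lid corners',proj(s,case2w(p,[[-.125,.18,.12],[-.125,-.18,.12],[.125,.18,.12],[.125,-.18,.12]])).round(0).tolist())
d=cv2.imread('pics/d4.png')[180:340,200:440]; cv2.imwrite('pics/c4.png',cv2.resize(d,(780,520),interpolation=cv2.INTER_CUBIC))
E
```

```text
t 11.75 own mm [-212.2   94.9   62.4] F own [ 0.9 -0.5  0.3] open 0.005027826578674
rotvec to go [ 0.    -0.001 -0.   ]
cm to go in tool [-1.28 -0.    0.24]
shift px ((0.01785199123131065, 0.49879790294967563), 0.9954275683938067)
px per cm own x [[4.09373791 3.75248228]]
pred lid corners [[358.0, 164.0], [200.0, 273.0], [461.0, 243.0], [298.0, 386.0]]
```

View pics/c4.png

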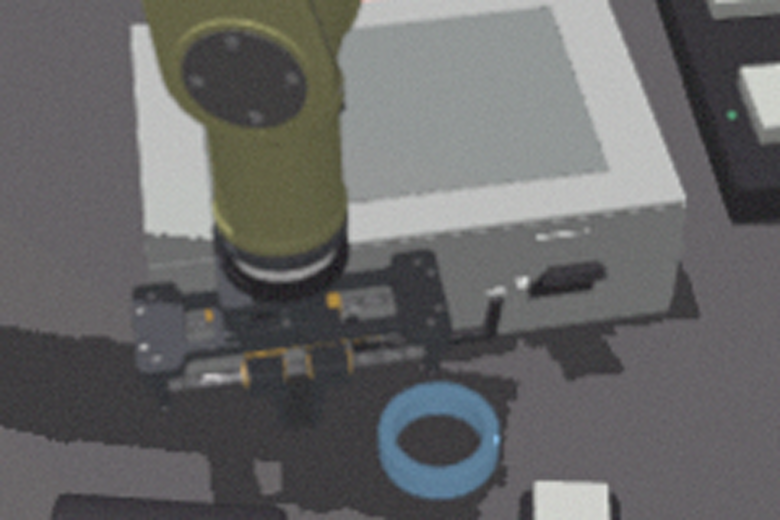

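The case hasn't moved measurably (0.5 px, under 1 mm). Latch b is visible, still leaning out, at crop (568,275). Pushing in and up along the latch's arc.

Emit:
send_rows(motion=[{"x": 0.6, "y": 0, "z": 0, "rx": 0, "ry": 0, "rz": 0, "jaw": 0}, {"x": 0.6, "y": 0, "z": 0, "rx": 0, "ry": 0, "rz": 0, "jaw": 0}, {"x": 0.6, "y": 0, "z": 0, "rx": 0, "ry": 0, "rz": 0, "jaw": 0}, {"x": 0.3, "y": 0, "z": -0.5, "rx": 0, "ry": 0, "rz": 0, "jaw": 0}, {"x": 0.3, "y": 0, "z": -0.6, "rx": 0, "ry": 0, "rz": 0, "jaw": 0}])

```text
clock: 12.35
tool_pos: [0.4567, -0.1434, 0.0746]
eef_rot: [0.686, 0.727, -0.0, -0.0]
contact_force: [0.5, -1.0, -1.0]
opening: 0.003
finger_force: 0.5
```

```bash
python3 -c "
from h import *
rep([-.1345-.009,.095,.095])"
```

```text
t 12.35 own mm [-188.    95.1   74.6] F own [-1.1 -0.4 -1. ] open 0.0030269368843266775
rotvec to go [-0.     0.     0.001]
cm to go in tool [ 4.45  0.01 -2.04]
```

Emit:
send_rows(motion=[{"x": 0.35, "y": 0, "z": -0.5, "rx": 0, "ry": 0, "rz": 0, "jaw": 0}, {"x": 0.4, "y": 0, "z": -0.4, "rx": 0, "ry": 0, "rz": 0, "jaw": 0}, {"x": 0.4, "y": 0, "z": -0.4, "rx": 0, "ry": 0, "rz": 0, "jaw": 0}, {"x": 0.45, "y": 0, "z": -0.4, "rx": 0, "ry": 0, "rz": 0, "jaw": 0}, {"x": 0.5, "y": 0, "z": -0.3, "rx": 0, "ry": 0, "rz": 0, "jaw": 0}])

```text
clock: 12.85
tool_pos: [0.4555, -0.1225, 0.0946]
eef_rot: [0.686, 0.727, 0.0, 0.0]
contact_force: [-0.9, -0.9, -0.4]
opening: 0.006
finger_force: 0.5
```

```bash
python3 -c "
from h import *
rep([-.1345-.009,.095,.095])"
```

```text
t 12.85 own mm [-167.1   95.    94.6] F own [-0.8  1.  -0.4] open 0.00593666507914879
rotvec to go [ 0. -0. -0.]
cm to go in tool [ 2.36  0.   -0.04]
```

Emit:
send_rows(motion=[{"x": 0.45, "y": 0, "z": -0.2, "rx": 0, "ry": 0, "rz": 0, "jaw": 0}, {"x": 0.45, "y": 0, "z": -0.1, "rx": 0, "ry": 0, "rz": 0, "jaw": 0}, {"x": 0.45, "y": 0, "z": -0.1, "rx": 0, "ry": 0, "rz": 0, "jaw": 0}, {"x": 0.4, "y": 0, "z": 0, "rx": 0, "ry": 0, "rz": 0, "jaw": 0}, {"x": 0.2, "y": 0, "z": 0, "rx": 0, "ry": 0, "rz": 0, "jaw": 0}])

```text
clock: 13.35
tool_pos: [0.4545, -0.1047, 0.0983]
eef_rot: [0.687, 0.727, -0.001, 0.001]
contact_force: [0.3, -8.5, 1.3]
opening: 0.003
finger_force: 4.4
```

```bash
python3 -c "
from h import *
rep([-.1345-.009,.095,.095])"
```

```text
t 13.35 own mm [-149.3   95.    98.3] F own [-8.5  0.2  1.3] open 0.002897790840841539
rotvec to go [ 0.001  0.002 -0.002]
cm to go in tool [ 0.58 -0.    0.33]
```

Emit:
send_rows(motion=[{"x": 0.1, "y": 0, "z": 0, "rx": 0, "ry": 0, "rz": 0, "jaw": 0}, {"x": 0, "y": 0, "z": 0, "rx": 0, "ry": 0, "rz": 0, "jaw": 0}, {"x": 0.1, "y": 0, "z": 0, "rx": 0, "ry": 0, "rz": 0, "jaw": 0}, {"x": 0, "y": 0, "z": 0, "rx": 0, "ry": 0, "rz": 0, "jaw": 0}, {"x": 0, "y": 0, "z": 0, "rx": 0, "ry": 0, "rz": 0, "jaw": 0}])

```text
clock: 13.85
tool_pos: [0.4545, -0.1046, 0.0984]
eef_rot: [0.688, 0.726, -0.001, 0.002]
contact_force: [0.6, -9.9, 0.4]
opening: 0.004
finger_force: 4.5
```

```bash
python3 -c "
from h import *
rep([-.1345-.009,.095,.095])"
```

```text
t 13.85 own mm [-149.2   95.    98.4] F own [-9.9 -0.   0.4] open 0.0035298534757860723
rotvec to go [ 0.001  0.004 -0.004]
cm to go in tool [ 0.57 -0.    0.33]
```

Latch a holds firm at 10 N, so it looks flat. On to latch b.

Emit:
send_rows(motion=[{"x": -1, "y": 0, "z": 0, "rx": 0, "ry": 0, "rz": 0, "jaw": 0}, {"x": -2, "y": 0, "z": 0, "rx": 0, "ry": 0, "rz": 0, "jaw": 0}, {"x": -2, "y": 0, "z": 0, "rx": 0, "ry": 0, "rz": 0, "jaw": 0}, {"x": -2, "y": 2, "z": 0, "rx": 0, "ry": 0, "rz": 0, "jaw": 0}, {"x": -0.5, "y": 3, "z": 0, "rx": 0, "ry": 0, "rz": 0, "jaw": 0}])

```text
clock: 14.35
tool_pos: [0.5067, -0.1763, 0.098]
eef_rot: [0.688, 0.726, -0.001, -0.001]
contact_force: [0.1, -0.2, 0.6]
opening: 0.008
finger_force: 0.0
```

Emit:
send_rows(motion=[{"x": 0, "y": 3, "z": 0, "rx": 0, "ry": 0, "rz": 0, "jaw": 0}, {"x": 0, "y": 3, "z": 0, "rx": 0, "ry": 0, "rz": 0, "jaw": 0}, {"x": 0, "y": 3, "z": 0, "rx": 0, "ry": 0, "rz": 0, "jaw": 0}, {"x": 0, "y": 3, "z": 0, "rx": 0, "ry": 0, "rz": 0, "jaw": 0}, {"x": 0, "y": 2, "z": 0, "rx": 0, "ry": 0, "rz": 0, "jaw": 0}])

```text
clock: 14.85
tool_pos: [0.6502, -0.1639, 0.0978]
eef_rot: [0.686, 0.728, 0.001, -0.0]
contact_force: [-0.0, -0.5, 0.1]
opening: 0.004
finger_force: 0.0
```

```bash
python3 - <<'E'
from h import *
rep([-.212,-.095,.062])
snap('side','d5.png')
d=cv2.imread('pics/d5.png')[180:340,200:440]; cv2.imwrite('pics/c5.png',cv2.resize(d,(780,520),interpolation=cv2.INTER_CUBIC))
E
```

```text
t 14.85 own mm [-219.7  -96.9   97.8] F own [-0.5  0.1  0.1] open 0.004384473425403665
rotvec to go [ 0.001 -0.001  0.002]
cm to go in tool [ 0.77 -0.19  3.58]
```

View pics/c5.png

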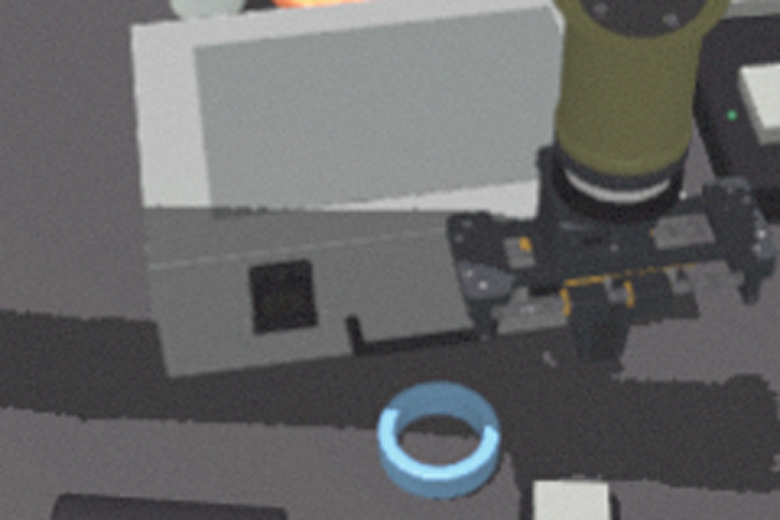

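Latch a looks flat at crop (283,297), and the tape is undisturbed. Descending and repeating the arc on latch b.

Emit:
send_rows(motion=[{"x": 0, "y": 0, "z": 1.3, "rx": 0, "ry": 0, "rz": 0, "jaw": 0}, {"x": 0, "y": -0.2, "z": 1.3, "rx": 0, "ry": 0, "rz": 0, "jaw": 0}, {"x": 0.3, "y": 0, "z": 1, "rx": 0, "ry": 0, "rz": 0, "jaw": 0}, {"x": 0.7, "y": 0, "z": 0, "rx": 0, "ry": 0, "rz": 0, "jaw": 0}, {"x": 0.7, "y": 0, "z": 0, "rx": 0, "ry": 0, "rz": 0, "jaw": 0}])

```text
clock: 15.4
tool_pos: [0.6444, -0.1476, 0.0617]
eef_rot: [0.686, 0.727, -0.0, -0.001]
contact_force: [-0.4, -0.4, -0.0]
opening: 0.002
finger_force: 0.0
```

Emit:
send_rows(motion=[{"x": 0.6, "y": 0, "z": -0.1, "rx": 0, "ry": 0, "rz": 0, "jaw": 0}, {"x": 0.3, "y": 0, "z": -0.5, "rx": 0, "ry": 0, "rz": 0, "jaw": 0}, {"x": 0.35, "y": 0, "z": -0.5, "rx": 0, "ry": 0, "rz": 0, "jaw": 0}, {"x": 0.35, "y": 0, "z": -0.5, "rx": 0, "ry": 0, "rz": 0, "jaw": 0}, {"x": 0.4, "y": 0, "z": -0.4, "rx": 0, "ry": 0, "rz": 0, "jaw": 0}])

```text
clock: 15.9
tool_pos: [0.6445, -0.1284, 0.0832]
eef_rot: [0.686, 0.727, 0.0, 0.001]
contact_force: [0.1, -0.0, -0.0]
opening: 0.007
finger_force: 0.0
```

```bash
python3 - <<'E'
from h import *
rep([-.149,-.095,.098])
b=load('d5.png'); p=np.load('p.npy')
for a in (0,.15,.3): print(a,((proj(b,case2w(p,[latch(a,.057,.007,.095+.021),latch(a,.057,.007,.095-.021),latch(a,0,.007,.116)]))-[200,180])*3.25).round(0).tolist())
E
```

```text
t 15.9 own mm [-183.9  -93.3   83.2] F own [-0.  -0.1 -0. ] open 0.007451179261949617
rotvec to go [ 0.001  0.    -0.   ]
cm to go in tool [ 3.49  0.17 -1.48]
0 [[247.0, 269.0], [311.0, 261.0], [254.0, 326.0]]
0.15 [[249.0, 280.0], [313.0, 272.0], [254.0, 327.0]]
0.3 [[250.0, 293.0], [315.0, 284.0], [254.0, 327.0]]
```

Latch a's top corners match angle 0. Latch b hasn't been touched yet, so I'll continue.

Emit:
send_rows(motion=[{"x": 0.4, "y": 0, "z": 0, "rx": 0, "ry": 0, "rz": 0, "jaw": 0}, {"x": 0.4, "y": 0, "z": -0.2, "rx": 0, "ry": 0, "rz": 0, "jaw": 0}, {"x": 0.4, "y": 0, "z": -0.3, "rx": 0, "ry": 0, "rz": 0, "jaw": 0}, {"x": 0.4, "y": 0, "z": -0.3, "rx": 0, "ry": 0, "rz": 0, "jaw": 0}, {"x": 0.4, "y": 0, "z": -0.2, "rx": 0, "ry": 0, "rz": 0, "jaw": 0}])

```text
clock: 16.4
tool_pos: [0.6426, -0.1078, 0.0922]
eef_rot: [0.686, 0.727, -0.0, -0.0]
contact_force: [0.6, -1.0, -1.2]
opening: 0.005
finger_force: 0.5
```

```bash
python3 - <<'E'
from h import *
rep([-.149,-.095,.098])
E
```

```text
t 16.4 own mm [-163.3  -92.6   92.2] F own [-1.  -0.5 -1.2] open 0.004840243065246513
rotvec to go [-0.001 -0.     0.   ]
cm to go in tool [ 1.43  0.24 -0.58]
```

Emit:
send_rows(motion=[{"x": 0.4, "y": 0, "z": -0.2, "rx": 0, "ry": 0, "rz": 0, "jaw": 0}, {"x": 0.4, "y": 0, "z": -0.2, "rx": 0, "ry": 0, "rz": 0, "jaw": 0}, {"x": 0.4, "y": 0, "z": -0.1, "rx": 0, "ry": 0, "rz": 0, "jaw": 0}, {"x": 0.3, "y": 0, "z": 0, "rx": 0, "ry": 0, "rz": 0, "jaw": 0}, {"x": 0.2, "y": 0, "z": 0, "rx": 0, "ry": 0, "rz": 0, "jaw": 0}])

```text
clock: 16.9
tool_pos: [0.6419, -0.0943, 0.0974]
eef_rot: [0.687, 0.727, -0.001, 0.002]
contact_force: [-0.1, -8.4, -0.9]
opening: 0.002
finger_force: 3.9
```

```bash
python3 - <<'E'
from h import *
rep([-.149,-.095,.098])
E
```

```text
t 16.9 own mm [-149.8  -92.7   97.4] F own [-8.4  0.6 -0.9] open 0.002350127722040132
rotvec to go [ 0.     0.004 -0.001]
cm to go in tool [ 0.08  0.23 -0.06]
```

Emit:
send_rows(motion=[{"x": 0.1, "y": 0, "z": 0, "rx": 0, "ry": 0, "rz": 0, "jaw": 0}, {"x": 0.1, "y": 0, "z": 0, "rx": 0, "ry": 0, "rz": 0, "jaw": 0}, {"x": 0, "y": 0, "z": 0, "rx": 0, "ry": 0, "rz": 0, "jaw": 0}, {"x": -1, "y": 0, "z": 0, "rx": 0, "ry": 0, "rz": 0, "jaw": 0}, {"x": -2, "y": 0, "z": 0, "rx": 0, "ry": 0, "rz": 0, "jaw": 0}])

```text
clock: 17.4
tool_pos: [0.6439, -0.1165, 0.0971]
eef_rot: [0.685, 0.728, 0.001, -0.001]
contact_force: [-0.2, 0.0, 0.6]
opening: 0.005
finger_force: 0.0
```

Emit:
send_rows(motion=[{"x": -2, "y": 0, "z": 0, "rx": 0, "ry": 0, "rz": 0, "jaw": 0}, {"x": -2, "y": 0, "z": -1, "rx": 0, "ry": 0, "rz": 0, "jaw": 0}, {"x": -1, "y": 0, "z": -3, "rx": 0, "ry": 0, "rz": 0, "jaw": 0}, {"x": 0, "y": 0, "z": -3, "rx": 0, "ry": 0, "rz": 0, "jaw": 0}, {"x": 0, "y": 0, "z": -3, "rx": 0, "ry": 0, "rz": 0, "jaw": 0}])

```text
clock: 17.9
tool_pos: [0.6464, -0.1691, 0.1981]
eef_rot: [0.686, 0.727, 0.0, -0.001]
contact_force: [0.5, 0.3, -0.3]
opening: 0.002
finger_force: 0.0
```

Emit:
send_rows(motion=[{"x": 0, "y": 3, "z": -3, "rx": 0, "ry": 0, "rz": 0, "jaw": 0}, {"x": 4, "y": 3, "z": -3, "rx": 0, "ry": 0, "rz": 0, "jaw": 0}, {"x": 4, "y": 0, "z": -2, "rx": 0, "ry": 0, "rz": 0, "jaw": 0}, {"x": 4, "y": 0, "z": 0, "rx": 0, "ry": 0, "rz": 0, "jaw": 0}, {"x": 4, "y": 0, "z": 0, "rx": 0, "ry": 0, "rz": 0, "jaw": 0}])

```text
clock: 18.4
tool_pos: [0.6934, -0.0095, 0.2738]
eef_rot: [0.686, 0.728, 0.001, -0.0]
contact_force: [0.4, -0.4, -0.3]
opening: 0.004
finger_force: 0.0
```

```bash
python3 - <<'E'
from h import *
rep()
b=snap('side','d6.png'); p=np.load('p.npy')
d=cv2.imread('pics/d6.png')[180:340,200:440]; cv2.imwrite('pics/c6.png',cv2.resize(d,(780,520),interpolation=cv2.INTER_CUBIC))
for a in (0,.15): print(a,((proj(b,case2w(p,[latch(a,.057,.007,-.095+.021),latch(a,.057,.007,-.095-.021),latch(a,0,.007,-.074)]))-[200,180])*3.25).round(0).tolist())
E
```

```text
t 18.4 own mm [ -68.1 -149.   273.8] F own [-0.4 -0.4 -0.3] open 0.003915024309043137
rotvec to go [ 0.002 -0.002  0.001]
0 [[533.0, 232.0], [595.0, 224.0], [530.0, 289.0]]
0.15 [[536.0, 243.0], [598.0, 235.0], [530.0, 290.0]]
```

View pics/c6.png

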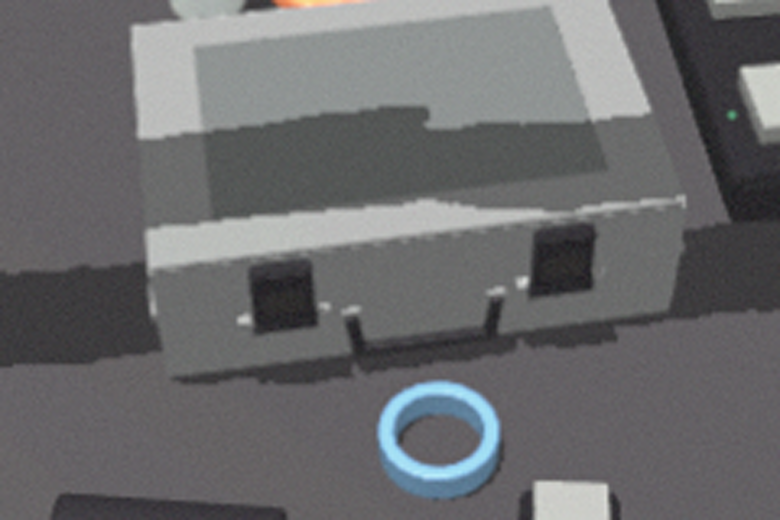

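Both latches lie flat: a is at (283,297), and b's top corners at (533,230) and (594,226) match angle 0. The lid is shut, nothing is displaced, and the arm is clear, so I'm handing in.

```bash
python3 -c "
from plant import *
print(finish_job())"
```

```text
the job is handed in; nothing more can be done
None
```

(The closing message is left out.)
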